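Bar down the lower tray, then peel the stuck upper tray off by its corner tab

ROBOT

A 7-joint arm with a two-finger parallel gripper is mounted at the origin on the work surface. World frame = base frame: x ahead of the robot, y to its left, z up, the work surface at z = 0. Lengths are in m, angles in rad, forces in N, time in s.
With the tool pointing down it reaches from about 0.4 to 0.75 m from the base axis. Payload 19.5 kg.
Tool frame: the origin (TCP) lies midway between the tips of the shut fingers; the grasp point (between the pads) lies 19 mm behind it (manip.pinch_z is the distance from the TCP to the grasp point, in m); z points along the fingers, y is the line along which they close (so a half turn about z gives the same grasp; the last joint's range is limited). The gripper opens to 85 mm and grips with 20 to 120 N. Pads are 22 mm wide; open, the fingers measure 114 mm over their backs; the gripper's body (76 mm by 85 mm) begins 54 mm behind the grasp point. The pads swing forward as they close: fully open they stand 13 mm farther back than shut.
Start: joints at [1.193, 0.707, -0.028, 1.485, 0.022, 0.951, -0.075], TCP at [0.189, -0.543, 0.231] pointing down, gripper open.
Joint ranges: [-2.71, 2.71], [-0.32, 2.16], [-1.57, 1.52], [0, 2.45], [-1.46, 4.6], [0, 2.02], [-2.83, 2.83]. Speed limits (rad/s): [1.89, 1.89, 2.57, 2.57, 3.01, 3.01, 3.01].

INTERFACE

Orientations are given as a 3x3 rotation matrix whose columns are the frame's x, y, z axes.
In Python, from station import manip, camera gives the robot as it stands.
- The arm moves only by the tool play_rows, never from a script. Its argument "moves" is a list of rows, each a list of 2 entries, a list of its own where there are three numbers: the shift along the tool's x, y, z each as a share of 0.5 m, from -1 to 1, then the turn about the tool's z as a share of 2 rad, from -1 to 1. In form: [[[x, y, z], roll], ...]. A call has 1 to 20 rows; each row is the pose to reach, as a shift and turn from the pose commanded when the call began, along the tool's axes at that moment; what a row does not reach only later rows make up. A row lasts 1/10 s, in which the tool goes at most 50 mm and 8.59 degrees, less where a joint would pass 70% of its speed; a pose out of reach is approached as far as the arm can. A call with a number of a shift or a turn outside -1 to 1 is refused whole. A call with a gripper value outside its range is refused whole. "gripper" is the gripper command: -1 is shut, 1 is fully open, values between are in proportion, set as the call begins (left out, the last holds). The fingers move at their own pace and stop on an object; the grip force is fixed at half the most. Time passes only in rows, so rows that repeat a pose let the fingers close. It gives the time, the measured TCP pose, the force, the opening and the grip force at its end, in the units of the state.
- manip.get_state(): the state, without advancing time (a new reading comes with each control period).
- camera(name): name is "side" or "top" or "wrist"; returns a dict with "img" (420x560x3 uint8, red, green, blue), "range_z" (420x560 float32, m along the optical axis (not along the pixel's ray), 0 where there is no reading), "camera_matrix" (3x3 intrinsics, pixels), "rvec" (rotation vector, rad) and "tvec" (3), from world to camera coordinates, as OpenCV has them. Camera axes: x right, y down, z forward; pixel columns grow to the right and rows downward; lengths in m; the calibration is good to about 2 mm. A picture is of the moment at which its call begins.
- manip.close_job(): hands the job in; it is judged then, once.
The state is a dict: "time": time; "joint_pos": joint angles; "qvel": joint speeds; "joint_torque": joint torques, N m; "eef_pos": TCP position; "tcp_rot": TCP orientation; "force": force on the tool from outside, world axes, zero at the start; "torque": the same for the moment, N m; "gripper_width": finger opening in m; "grasp_force": force on a finger pad.
Only numpy, scipy, OpenCV 4.12 (cv2) and the standard library are available. Lean on these libraries where they do the work, as an engineer would, in place of code of your own. Each camera call takes 0.05 s, during which the arm holds its last target. There are 200 camera calls.

TASK

Two sheet-metal trays are stuck together on the welding bench. Pick up the retaining bar, lay it in the notches of the two posts so that it bridges the lower tray's tongue, and let go of it; then take the upper tray by the pull tab on its corner and peel it off by lifting that corner first, a good 3 cm, while the diagonally opposite corner is still down in the nest. Leave the lower tray lying where it is under the bar and the other things on the bench alone, and finish while holding the upper tray still and level, open side up, about 20 cm above the bench.

Things in the scene. Friction and masses are not known exactly. Their poses are not given: they have to be found in the camera images.
- stand: Fixed dark steel stand: two posts on a 6 mm foot strip. Origin on the bench midway between the posts, which are centred at x = -105 and +105 mm (each 24 mm in x, 62 mm in y). Each has a notch open at the top and along x: floor 36 mm above the bench, 42 mm wide in y about y = 0, side lips up to 50 mm. z up.
- bar_grip (a point): Centre of the grip stud of the loose retaining bar: dark steel, 260 (its x) x 32 (y) x 14 mm, 0.88 kg, lying flat, at the right at first. The stud amid it is 24 x 24 mm, rising 46 mm above its upper face. This point is 38 mm above the bar's underside; z up. Laid in the notches it is 74 mm above the bench, over the stand's origin.
- lower: Loose lower steel tray, 0.8 kg, flat on the bench; rim 180 (x) x 210 mm (y) outside, rim top 34 mm high. A tongue 120 mm wide sticks out of its +y rim to y = 185 mm at rim height, between the posts, 2 mm below the notch floors. Origin under the pocket's centre; z up. Hidden in its x walls, 60 mm either side of the middle in y, are four spring catches.
- tab (a point): Centre of the upper tray's upright pull tab, 67 mm above the bench while nested. It stands on the rim's (-x, +y) corner, tray x = -74, y = +89 mm from its centre; 10 mm thick along the tray's direction (-1, +1, 0) (pinch it along that), 32 mm wide, rising 58 mm above the rim; this point is 29 mm above the rim. Axes of the tray: x, y along its sides, z up.
- tab_corner (a point): Underside of the upper tray's rim at the tab's corner, 34 mm above the bench while nested; axes of the tray. Upper tray: loose, aluminium, open upward, about 0.22 kg, rim 172 (x) x 202 (y) x 4 mm lying on the lower rim; its body, 140 x 170 mm, reaches 20 mm further down into the lower tray, with 5 mm play all round.
- far_corner (a point): Underside of the upper tray's rim at the opposite corner (+x, -y), 34 mm up while nested; axes of the tray. The catches hold with some 3 to 5 N each until that spot is raised about 6 mm: a tilt of 0.2 rad about this corner (tab corner up some 45 mm) frees nearly all. Pulled straight up, all four hold at once and the lower tray may come along.
- magnet1: Bystander, leave alone: flat white welding magnet 85 x 58 x 16 mm, on the robot's side of the stand.
- magnet2: Bystander, leave alone: flat white welding magnet 85 x 58 x 16 mm, beyond the trays.
- offcut: Bystander, leave alone: flat strip of dark steel 140 x 35 x 5 mm, far right.
- tin: Bystander, leave alone: upright closed tin, 72 mm across, 95 mm high, left.
- brush: Bystander, leave alone: brush lying far left.
- hammer: Bystander, leave alone: hammer lying at the right.
- pipe_ring: Bystander, leave alone: short piece of steel pipe standing on end, 60 mm across, 30 mm high, near right.
Mind the look-alikes: they are no part of the job. What is shaped like the stand but pink or yellow is not meant.

How it is judged:
By the outcome, as a careful person would: the job done as asked, in the order asked, and still so for the second after the job is handed in, while the arm keeps its last pose, push and grip.
It also fails if it takes over 51 s, if anything falls off the work surface, if the arm or the gripper's body presses on something with over 40 N, if the wrist force passes 120 N, or if a joint passes its speed limit or range.

## Working session

There is one attempt and no reset: what is moved stays moved. The work goes in short steps, Python scripts to look and compute and a tool call to move; the robot and the scene stay as the last step left them, time stands still between calls to the robot, and variables do not carry over. Pictures are saved under pics/ and viewed, at most 10 in all, crops included, and the job is handed in when it is done.

Besides the shell and the picture viewer there is one more tool, called after "Call:" as name(argument=value, ...) on one line, values as JSON. play_rows: Moves the arm, as the interface text tells. Shift numbers are shares of 0.5 m and turn numbers shares of 2 rad, none past 1 either way. Its arguments: {"type":"object","properties":{"moves":{"type":"array","items":{"type":"array"}},"gripper":{"type":"number"}},"required":["moves"]}

```bash
mkdir -p pics; cat > h.py <<'E'
import numpy as np, cv2
from station import manip, camera
def cap(n):
    c=camera(n); np.savez(f'{n}.npz',**{k:np.asarray(v) for k,v in c.items()}); return c
def pts(c):
    "world xyz per pixel from range image"
    K=c['camera_matrix'];R=cv2.Rodrigues(np.asarray(c['rvec'],float))[0];t=np.asarray(c['tvec'],float).ravel()
    z=c['range_z'];v,u=np.mgrid[:z.shape[0],:z.shape[1]]
    P=np.stack([(u-K[0,2])/K[0,0]*z,(v-K[1,2])/K[1,1]*z,z],-1)
    W=(P-t)@R; W[z==0]=np.nan; return W
def proj(c,X):
    return cv2.projectPoints(np.asarray(X,float).reshape(-1,3),np.asarray(c['rvec'],float),np.asarray(c['tvec'],float),c['camera_matrix'],None)[0].reshape(-1,2)
def save(n,img): cv2.imwrite(f'pics/{n}.png',img[...,::-1])
E
python3 - <<'E'
from h import *
for n in('top','side'):
    c=cap(n);save(n+'1',c['img'])
s=manip.get_state();print(s)
E
```

```text
{'time': 0.1, 'joint_pos': array([ 1.19330163,  0.70702053, -0.02764005,  1.48496305,  0.02201264,
        0.95091193, -0.07548047]), 'qvel': array([ 0.00067485, -0.00203036, -0.00053009, -0.00153323,  0.00113357,
        0.00014235, -0.00083266]), 'joint_torque': array([ 3.18795363e-03, -8.84281969e+01,  1.23716734e+00, -2.36452907e+01,
        1.70693285e-02,  5.07285702e-03,  3.78093341e-05]), 'eef_pos': array([ 0.1894002 , -0.5426509 ,  0.23088308]), 'tcp_rot': array([[ 9.44134273e-01,  3.29560842e-01, -3.54427216e-04],
       [ 3.29561031e-01, -9.44133810e-01,  9.35207682e-04],
       [-2.64188874e-05, -9.99767024e-04, -9.99999500e-01]]), 'force': array([-0.01890717,  0.01733393,  0.08064839]), 'torque': array([-0.03915976, -0.00205079, -0.02609611]), 'grasp_force': 0.0, 'gripper_width': 0.08523803811486347}
```

```bash
ls; ls pics
```

```text
h.py
pics
side.npz
top.npz
side1.png
top1.png
```

View pics/top1.png

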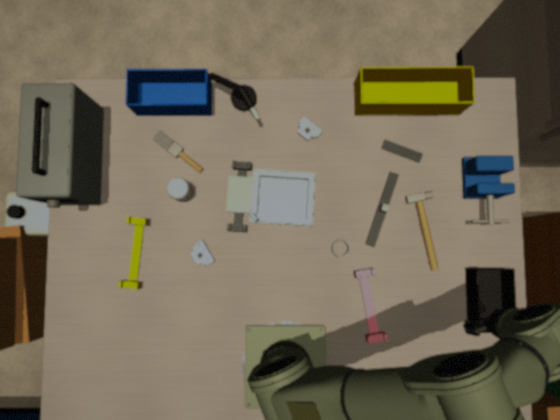

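View pics/side1.png

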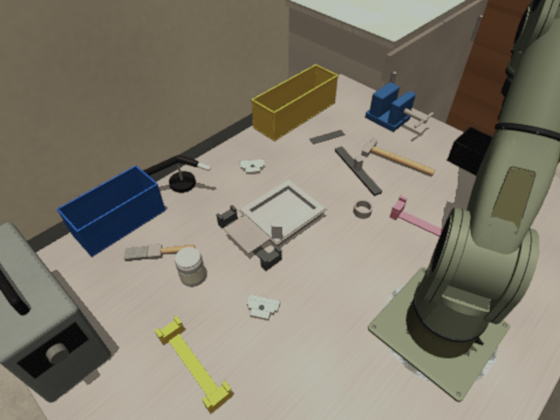

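Top view: the dark bar with its stud is at (383,208). Its look-alikes are the flat offcut (401,151) and the hammer (425,230). The real stand's posts are dark, at (241,166) and (237,226), and the pink (370,305) and yellow (133,253) ones are decoys. The nested trays are at (284,197), with the tab near (254,217).

```bash
python3 - <<'E'
from h import *
c=dict(np.load('top.npz'));W=pts(c)
img=c['img'];save('crop',cv2.resize(img[140:260,215:415],None,fx=4,fy=4,interpolation=cv2.INTER_CUBIC))
print('cam',-cv2.Rodrigues(c['rvec'])[0].T@c['tvec'].ravel())
gray=img.max(2).astype(int)
def box(name,u0,u1,v0,v1,z0,z1,dark=None):
    m=np.zeros(gray.shape,bool);m[v0:v1,u0:u1]=1
    m&=(W[...,2]>z0)&(W[...,2]<z1)
    if dark: m&=gray<dark
    P=W[m];r=cv2.minAreaRect(P[:,:2].astype(np.float32)*1000)
    print(name,m.sum(),P.mean(0).round(4),'rect',np.round(r[0],1),np.round(r[1],1),round(r[2],1),'z',np.percentile(P[:,2],[5,50,95]).round(4))
box('table',330,350,260,270,-.1,.1)
box('bar',360,400,170,250,.008,.02)
box('stud',360,400,170,250,.04,.08)
box('postA',226,255,158,175,.03,.06)
box('postB',226,255,217,234,.03,.06)
box('rim',250,320,165,230,.033,.045)
box('tongue',222,250,176,216,.025,.045)
box('tab',245,270,205,230,.06,.12)
box('ring',328,352,238,260,.015,.04)
box('mag1',188,218,238,268,.008,.03)
box('tin',160,195,175,205,.07,.12)
E
```

```text
cam [0.36572567 0.02334992 1.53498818]
table 199 [ 0.3301 -0.1807  0.0009] rect [ 330.  -180.6] [64.9 30.2] 89.9 z [-0.0047  0.001   0.0066]
bar 665 [ 0.5158 -0.3217  0.0139] rect [ 518.9 -317. ] [130.8 255.9] 89.2 z [0.0089 0.0141 0.0185]
stud 66 [ 0.5163 -0.3216  0.058 ] rect [ 517.3 -322.7] [23.3 24.9] 67.3 z [0.0463 0.0592 0.0652]
postA 159 [0.6604 0.1433 0.0415] rect [660.1 138. ] [83.  35.8] 72.2 z [0.0329 0.0398 0.0547]
postB 165 [0.4573 0.1552 0.0413] rect [457.5 146.3] [40.4 93.1] 14.8 z [0.0324 0.0386 0.0551]
rim 1295 [0.5579 0.0115 0.0387] rect [555.3  14.4] [218.3 180. ] 86.0 z [0.0342 0.0386 0.0437]
tongue 821 [0.5639 0.1567 0.0353] rect [564.7 158.5] [ 77.6 121.2] 89.7 z [0.0302 0.0352 0.0407]
tab 33 [0.4858 0.1028 0.095 ] rect [486.8 103.6] [31.4  9.6] 40.5 z [0.0866 0.0956 0.0999]
ring 104 [ 0.3862 -0.1814  0.0294] rect [ 386.4 -180.9] [56.5 56. ] 89.7 z [0.0226 0.0297 0.0348]
mag1 387 [0.3678 0.2796 0.0173] rect [374.2 269. ] [84.9 90.3] 29.4 z [0.0111 0.0174 0.0231]
tin 403 [0.5759 0.3424 0.0944] rect [576.8 344. ] [67.6 68.7] 63.3 z [0.079  0.0962 0.1021]
```

View pics/crop.png

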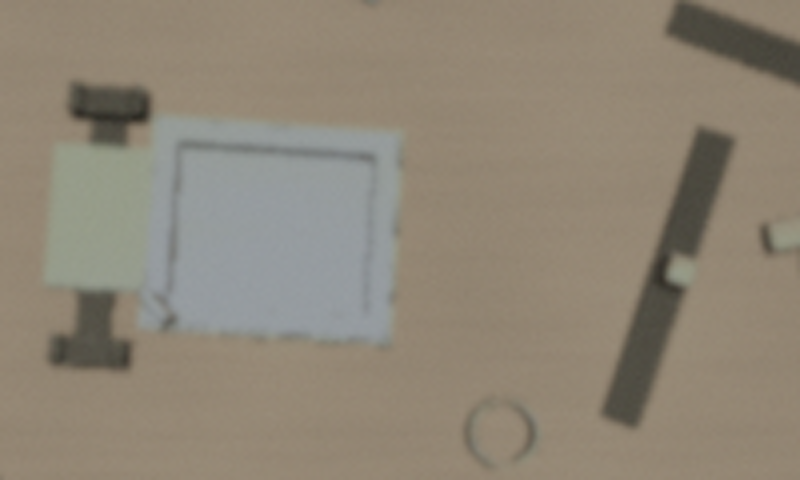

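The crop confirms the bar with its light-topped stud at crop (680,270), and the dark posts at (110,103) and (90,353). I'll refine the angles with a dark mask.

```bash
python3 - <<'E'
from h import *
c=dict(np.load('top.npz'));img=c['img'];K=c['camera_matrix'];R=cv2.Rodrigues(c['rvec'])[0];t=c['tvec'].ravel();W=pts(c)
C=-R.T@t
def ray(uv,z):
    uv=np.asarray(uv,float).reshape(-1,2)
    d=np.c_[(uv[:,0]-K[0,2])/K[0,0],(uv[:,1]-K[1,2])/K[1,1],np.ones(len(uv))]@R
    return C+d*((z-C[2])/d[:,2])[:,None]
g=img.max(2)
def dark(name,u0,u1,v0,v1,z,T=100,inv=False):
    sub=g[v0:v1,u0:u1];m=((sub>T) if inv else (sub<T)).astype(np.uint8)
    n,l,s,ce=cv2.connectedComponentsWithStats(m);k=1+np.argmax(s[1:,4]);v,u=np.nonzero(l==k)
    P=ray(np.c_[u+u0,v+v0],z)[:,:2]*1000
    r=cv2.minAreaRect(P.astype(np.float32));w,V=np.linalg.eigh(np.cov(P.T));a=V[:,1]*np.sign(V[0,1])
    print(name,len(P),P.mean(0).round(1),'rect',np.round(r[0],1),np.round(r[1],1),'ang',np.degrees(np.arctan2(a[1],a[0])).round(2)); return P.mean(0)
print('vals',g[210,237],g[190,240],g[230,376],g[130,300])
dark('bar',360,402,165,255,.014)
A=dark('A',228,256,158,173,.048);B=dark('B',224,252,219,236,.048);print('stand',(A+B)/2,np.linalg.norm(A-B),np.degrees(np.arctan2(*(A-B)[::-1])))
# depth-based with dark
for n,(u0,u1,v0,v1) in dict(A=(228,256,155,173),B=(224,252,217,236)).items():
    m=np.zeros(g.shape,bool);m[v0:v1,u0:u1]=1;m&=(g<110)&(W[...,2]>.028)
    r=cv2.minAreaRect((W[m][:,:2]*1000).astype(np.float32));print(n,np.round(r,1) if 0 else r, m.sum())
# trays: upper rim+tongue by height
m=np.zeros(g.shape,np.uint8);m[160:235,245:325]=1;m&=((W[...,2]>.026)&(g>130)).astype(np.uint8)
u=np.argwhere(m);P=W[m>0];q=(P[:,2]<.06)
print('tray rect',cv2.minAreaRect((P[q][:,:2]*1000).astype(np.float32)))
# bounding lines using bluish rim colour at z=.038
b=(img[...,2].astype(int)-img[...,0]);mm=np.zeros(g.shape,np.uint8);mm[160:235,245:325]=((b>-5)&(g>120))[160:235,245:325]
v,uu=np.nonzero(mm);Q=ray(np.c_[uu,v],.038)[:,:2]*1000;print('upper',cv2.minAreaRect(Q.astype(np.float32)),len(Q))
w=proj(c,[[.5163,-.3216,.06]]);print(w)
E
```

```text
vals 155 155 79 154
bar 641 [ 515.1 -321.7] rect [ 516.1 -322.7] [ 30.6 254.9] ang -19.8
A 178 [654.2 143.2] rect [654.2 143. ] [59.8 36.9] ang 83.41
B 179 [456.5 157.2] rect [460.4 156.9] [62.2 39.3] ang 87.24
stand [555.37900282 150.22668892] 198.17725669866323 -4.057122255611666
A ((662.0853271484375, 146.07269287109375), (60.35131072998047, 22.867631912231445), 86.8307876586914) 134
B ((453.4872131347656, 160.95205688476562), (60.521881103515625, 23.57217788696289), 87.12569427490234) 135
tray rect ((555.9547729492188, 21.49695587158203), (232.8789825439453, 180.5003204345703), 86.03052520751953)
upper ((553.3346557617188, 10.865066528320312), (205.3193817138672, 173.34567260742188), 86.00315856933594) 3187
[[384.47214968 207.12908125]]
```

Candidates for the bar are the bar (383,208), the offcut (401,151) and the hammer (425,230). I chose (383,208) because it has the stud and measures 255×31 mm. Now moving above it.

Call:
play_rows(moves=[[[0.2,-0.05,0.05],-0.12],[[0.4,-0.1,0.1],-0.25],[[0.6,-0.15,0.15],-0.35],[[0.7,-0.18,0.18],-0.42],[[0.763,-0.202,0.2],-0.444],[[0.763,-0.202,0.2],-0.444],[[0.763,-0.202,0.2],-0.444],[[0.763,-0.202,0.2],-0.444],[[0.763,-0.202,0.2],-0.444],[[0.763,-0.202,0.2],-0.444],[[0.763,-0.202,0.2],-0.444],[[0.763,-0.202,0.2],-0.444],[[0.763,-0.202,0.2],-0.444]], gripper=1)

```text
time: 1.4
eef_pos: [0.5157, -0.3228, 0.1317]
tcp_rot: [[0.342, 0.94, 0.0], [0.94, -0.342, -0.0], [-0.0, 0.0, -1.0]]
force: [0.5, -0.1, -0.2]
gripper_width: 0.0853
grasp_force: 0.0
```

```bash
python3 - <<'E'
from h import *
c=cap('wrist');save('w1',c['img']);W=pts(c)
s=manip.get_state();print(s['time'],s['eef_pos'],s['tcp_rot'],s['joint_pos'])
print(np.nanpercentile(W[...,2],[1,50,99]))
m=(W[...,2]>.048)&(W[...,2]<.07)&(np.hypot(W[...,0]-.516,W[...,1]+.322)<.03)
print(m.sum(),cv2.minAreaRect((W[m][:,:2]*1000).astype(np.float32)) if m.sum()>9 else '')
m=(W[...,2]>.009)&(W[...,2]<.02)&(np.hypot(W[...,0]-.516,W[...,1]+.322)<.1)&(c['img'].max(2)<110)
P=W[m][:,:2];w,V=np.linalg.eigh(np.cov(P.T));print(m.sum(),P.mean(0),np.degrees(np.arctan(V[1,1]/V[0,1])))
E
```

```text
1.45 [ 0.51580858 -0.32261904  0.13160717] [[ 3.41311301e-01  9.39950304e-01  1.45220669e-04]
 [ 9.39950293e-01 -3.41311255e-01 -2.70311527e-04]
 [-2.04513953e-04  2.28760590e-04 -9.99999953e-01]] [ 0.60018     0.88308212 -0.19767052  1.46818127  0.21112462  0.81095524
 -0.02111575]
[-1.72616119e-03  1.64854982e-04  2.12799501e-01]
1536 ((515.5012817382812, -327.483154296875), (24.0830020904541, 23.965883255004883), 70.19464111328125)
10534 [ 0.51498311 -0.32760388] -21.130535531129112
```

View pics/w1.png

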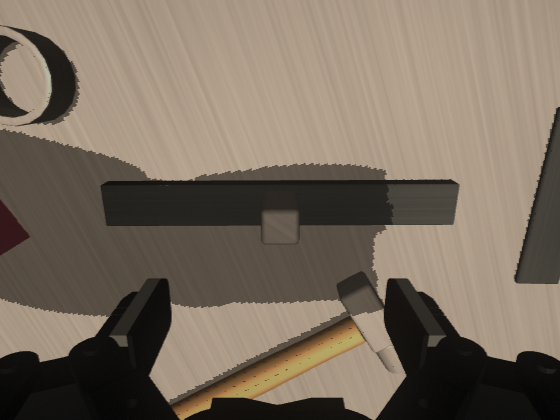

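The bar is at (105–458, 205) with the stud at (280,225), and the hammer head is well off to one side. Shifting about −4 mm in tool x, descending and gripping.

Call:
play_rows(moves=[[[-0.008,0.002,0.07],0],[[-0.008,0.002,0.14],0],[[-0.008,0.002,0.19],0],[[-0.008,0.002,0.21],0],[[-0.008,0.002,0.219],0],[[-0.008,0.002,0.219],0],[[-0.008,0.002,0.219],0]])

```text
time: 2.15
eef_pos: [0.5164, -0.3262, 0.023]
tcp_rot: [[0.34, 0.94, 0.001], [0.94, -0.34, -0.001], [-0.0, 0.001, -1.0]]
force: [0.2, 0.3, 1.2]
gripper_width: 0.0854
grasp_force: 0.0
```

Call:
play_rows(moves=[[[0,0,0],0],[[0,0,0],0],[[0,0,0],0],[[0,0,0],0],[[0,0,0],0],[[0,0,0],0],[[0,0,0],0],[[0,0,0],0],[[0,0,0],0],[[0,0,0],0]], gripper=-1)

```text
time: 3.15
eef_pos: [0.5162, -0.326, 0.0221]
tcp_rot: [[0.34, 0.94, 0.0], [0.94, -0.34, -0.0], [-0.0, 0.001, -1.0]]
force: [-0.6, 0.3, 6.1]
gripper_width: 0.0232
grasp_force: 60.7
```

Call:
play_rows(moves=[[[0,0,-0.02],0],[[0,0,-0.06],0],[[0,0,-0.11],0],[[0,0,-0.17],0],[[0,0,-0.23],0],[[0,0,-0.28],0],[[0,0,-0.31],0],[[0,0,-0.32],0],[[0,0,-0.32],0],[[0,0,-0.32],0]])

```text
time: 4.15
eef_pos: [0.5155, -0.3256, 0.1808]
tcp_rot: [[0.34, 0.94, -0.002], [0.94, -0.34, 0.001], [0.0, -0.002, -1.0]]
force: [0.2, 0.6, -9.2]
gripper_width: 0.0234
grasp_force: 60.5
```

```bash
python3 - <<'E'
from h import *
s=manip.get_state();R=s['tcp_rot'];p=s['eef_pos'];print(p,s['gripper_width'],s['grasp_force'],s['force'],np.degrees(np.arctan2(R[1,1],R[0,1])))
c=cap('wrist');W=pts(c)
L=(W-p)@R   # tool coords
m=(c['img'].max(2)<120)&(abs(L[...,0])<.06)&(abs(L[...,1])<.15)&(L[...,2]>-.01)&(L[...,2]<.03)
Q=L[m];print(m.sum(),np.percentile(Q,[1,50,99],axis=0).round(4))
for a,b in((-.14,-.06),(.06,.14)):
    k=(Q[:,1]>a)&(Q[:,1]<b);print(k.sum(),Q[k].mean(0).round(4),np.percentile(Q[k],[2,50,98],axis=0).round(4).tolist())
# to stand pre-pose
d=np.array([.5578,.153,p[2]])-p;print('d tool share',(R.T@d)/.5)
E
```

```text
[ 0.51547035 -0.32563954  0.18079296] 0.023419011791268665 60.45350790023804 [ 0.20247785  0.55941112 -9.19027329] -19.879609448018464
36317 [[-0.017  -0.1236 -0.0073]
 [ 0.004   0.0021  0.0084]
 [ 0.0144  0.1248  0.0202]]
10467 [ 0.0005 -0.093   0.009 ] [[-0.0168, -0.1249, 0.007], [0.0011, -0.093, 0.0083], [0.014, -0.0614, 0.0186]]
10767 [0.0009 0.0935 0.0094] [[-0.0166, 0.0613, 0.0074], [0.0014, 0.0934, 0.0086], [0.0144, 0.126, 0.0193]]
d tool share [ 9.29021818e-01 -2.45903092e-01  7.56307283e-04]
```

Call:
play_rows(moves=[[[0.02,-0.005,-0.01],0],[[0.06,-0.014,-0.02],-0.01],[[0.11,-0.026,-0.03],-0.02],[[0.17,-0.041,-0.04],-0.03],[[0.24,-0.057,-0.04],-0.045],[[0.31,-0.074,-0.04],-0.06],[[0.38,-0.09,-0.04],-0.075],[[0.45,-0.108,-0.04],-0.09],[[0.52,-0.125,-0.04],-0.1],[[0.59,-0.141,-0.04],-0.115],[[0.65,-0.156,-0.04],-0.125],[[0.7,-0.168,-0.04],-0.135],[[0.725,-0.174,-0.04],-0.138],[[0.735,-0.176,-0.04],-0.138],[[0.735,-0.176,-0.04],-0.138],[[0.735,-0.176,-0.04],-0.138],[[0.735,-0.176,-0.04],-0.138]])

```text
time: 5.9
eef_pos: [0.5581, 0.0486, 0.2019]
tcp_rot: [[0.072, 0.997, -0.0], [0.997, -0.072, -0.0], [-0.0, -0.0, -1.0]]
force: [-0.4, 0.3, -8.1]
gripper_width: 0.0236
grasp_force: 60.3
```

```bash
python3 - <<'E'
from h import *
s=manip.get_state();R=s['tcp_rot'];p=s['eef_pos'];print(s['time'],p,np.degrees(np.arctan2(R[1,1],R[0,1])))
c=cap('wrist');save('w2',c['img']);W=pts(c)
print('proj posts',proj(c,[[.662,.146,.05],[.4535,.161,.05],[.486,.104,.096]]))
g=c['img'].max(2);z=W[...,2]
for n,(x,y) in dict(A=(.661,.145),B=(.455,.159)).items():
    m=(g<130)&(z>.042)&(z<.058)&(np.hypot(W[...,0]-x,W[...,1]-y)<.055)
    if m.sum()>20:
        P=(W[m][:,:2]*1000).astype(np.float32);print(n,m.sum(),cv2.minAreaRect(P),np.percentile(z[m],[5,50,95]))
E
```

```text
5.9 [0.55813999 0.04856962 0.20185161] -4.150413657965103
proj posts [[410.99281158  47.88736468]
 [123.70182384  47.95222386]
 [162.57218002 131.48445737]]
A 1073 ((660.4920654296875, 143.09140014648438), (61.531089782714844, 24.293169021606445), 85.63812255859375) [0.04514071 0.04957041 0.05081309]
B 1066 ((451.7329406738281, 158.04576110839844), (61.32975387573242, 24.45711898803711), 85.88925170898438) [0.04501685 0.04978727 0.05103587]
```

View pics/w2.png

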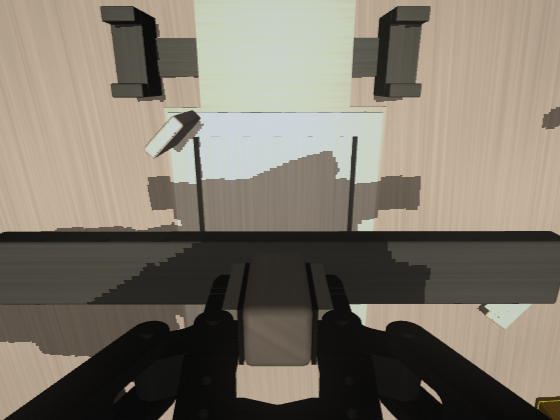

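The posts show at (405,50) and (130,55), and they measure 61.5×24 mm, as described. The tab is at (172,133) and the bar is held level. Moving over the notches.

Call:
play_rows(moves=[[[0.02,-0.002,0],0],[[0.06,-0.006,0],0],[[0.11,-0.011,0],0],[[0.16,-0.016,0],0],[[0.19,-0.019,0],0],[[0.205,-0.02,0.01],0],[[0.205,-0.02,0.04],0],[[0.205,-0.02,0.09],0],[[0.205,-0.02,0.14],0],[[0.205,-0.02,0.18],0],[[0.205,-0.02,0.2],0],[[0.205,-0.02,0.21],0],[[0.205,-0.02,0.21],0],[[0.205,-0.02,0.21],0]])

```text
time: 7.35
eef_pos: [0.5559, 0.1526, 0.0976]
tcp_rot: [[0.071, 0.997, 0.001], [0.997, -0.071, 0.0], [0.0, 0.001, -1.0]]
force: [-0.5, -0.3, -7.8]
gripper_width: 0.0234
grasp_force: 60.4
```

```bash
python3 - <<'E'
from h import *
s=manip.get_state();R=s['tcp_rot'];p=s['eef_pos'];print(s['time'],p,np.degrees(np.arctan2(R[1,1],R[0,1])),s['force'])
c=cap('wrist');W=pts(c);L=(W-p)@R;g=c['img'].max(2)
m=(g<120)&(abs(L[...,0])<.03)&(abs(L[...,1])<.135)&(L[...,2]>0)&(L[...,2]<.025)
for a,b in((-.125,-.06),(.06,.125)):
    k=m&(L[...,1]>a)&(L[...,1]<b);print(k.sum(),np.percentile(W[k],[2,50,98],axis=0).round(4).tolist())
B0=np.array([p+R@[-.0012,.0005,.022]]);print('bar',B0)
E
```

```text
7.35 [0.55589281 0.15256273 0.09758026] -4.081376249171736 [-0.50349071 -0.30121792 -7.8058623 ]
10360 [[0.4328, 0.1419, 0.0789], [0.464, 0.1604, 0.0892], [0.4949, 0.1746, 0.0905]]
10421 [[0.6171, 0.1292, 0.0782], [0.6481, 0.1479, 0.0891], [0.6792, 0.1618, 0.0903]]
bar [[0.55632877 0.1513373  0.0755803 ]]
```

Call:
play_rows(moves=[[[-0.001,0,0.015],0],[[-0.001,0,0.03],0],[[-0.001,0,0.045],0],[[-0.001,0,0.058],0],[[-0.001,0,0.066],0],[[-0.001,0,0.072],0],[[-0.001,0,0.077],0],[[-0.001,0,0.08],0],[[-0.001,0,0.08],0],[[-0.001,0,0.08],0]])

```text
time: 8.4
eef_pos: [0.5555, 0.1521, 0.058]
tcp_rot: [[0.071, 0.997, 0.001], [0.997, -0.071, 0.0], [0.0, 0.001, -1.0]]
force: [-8.3, -1.8, 15.8]
gripper_width: 0.0232
grasp_force: 63.4
```

Call:
play_rows(moves=[[[0,0,-0.002],0],[[0,0,-0.002],0],[[0,0,-0.002],0]])

```text
time: 8.7
eef_pos: [0.5557, 0.1522, 0.0581]
tcp_rot: [[0.071, 0.997, 0.001], [0.997, -0.071, 0.0], [0.0, 0.001, -1.0]]
force: [-2.1, -0.0, 1.0]
gripper_width: 0.0227
grasp_force: 61.7
```

Call:
play_rows(moves=[[[0,0,0],0],[[0,0,0],0],[[0,0,0],0],[[0,0,0],0],[[0,0,0],0],[[0,0,0],0],[[0,0,-0.04],0],[[0,0,-0.1],0],[[0,0,-0.17],0],[[0,0,-0.25],0],[[-0.06,0,-0.3],0],[[-0.12,-0.04,-0.3],0],[[-0.18,-0.08,-0.3],0.1],[[-0.22,-0.12,-0.3],0.2],[[-0.22,-0.14,-0.3],0.3],[[-0.22,-0.14,-0.3],0.393],[[-0.22,-0.14,-0.3],0.393],[[-0.22,-0.14,-0.3],0.393],[[-0.22,-0.14,-0.3],0.393]], gripper=1)

```text
time: 10.6
eef_pos: [0.4778, 0.0475, 0.2078]
tcp_rot: [[0.754, 0.657, -0.0], [0.657, -0.754, -0.0], [-0.0, 0.0, -1.0]]
force: [-0.3, 0.3, 0.1]
gripper_width: 0.0855
grasp_force: 0.0
```

```bash
python3 - <<'E'
from h import *
s=manip.get_state();R=s['tcp_rot'];p=s['eef_pos'];print(s['time'],p,np.degrees(np.arctan2(R[1,1],R[0,1])),s['joint_pos'])
c=cap('wrist');save('w3',c['img']);W=pts(c);z=W[...,2]
m=(z>.06)&(z<.105)&(np.hypot(W[...,0]-.486,W[...,1]-.104)<.035)
print(m.sum(),np.nanpercentile(W[m],[2,50,98],axis=0))
m&=z>.09; print(cv2.minAreaRect((W[m][:,:2]*1000).astype(np.float32)),np.median(z[m]))
E
```

```text
10.6 [0.47782738 0.04748488 0.2078181 ] -48.952435091964624 [-0.16781519  0.60427105  0.0037032   1.85367685 -0.00326977  0.6836798
 -1.01661396]
930 [[0.47332846 0.08811728 0.0633017 ]
 [0.48733714 0.10009196 0.09515847]
 [0.49934122 0.11198917 0.09690635]]
((485.3379821777344, 100.14122009277344), (31.507272720336914, 10.17279052734375), 40.97991180419922) 0.09550526017144229
```

View pics/w3.png

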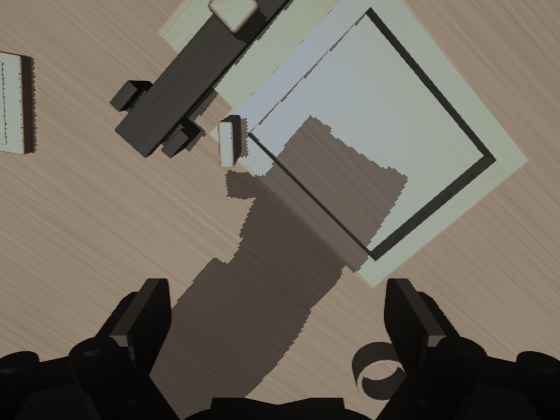

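The bar lies in the near notch at (165,130), and the tab top is at (226,143). I'll approach with the fingers only part open so they clear the post.

Call:
play_rows(moves=[[[0.03,-0.025,0],0],[[0.06,-0.05,0],0],[[0.081,-0.069,0],0],[[0.081,-0.069,0.05],0],[[0.081,-0.069,0.1],0],[[0.081,-0.069,0.14],0],[[0.081,-0.069,0.16],0],[[0.081,-0.069,0.16],0],[[0.081,-0.069,0.16],0]], gripper=-0.25)

```text
time: 11.55
eef_pos: [0.4861, 0.0999, 0.1285]
tcp_rot: [[0.756, 0.655, 0.001], [0.655, -0.756, 0.0], [0.001, 0.0, -1.0]]
force: [-0.5, -0.3, -0.4]
gripper_width: 0.0324
grasp_force: 0.0
```

```bash
python3 - <<'E'
from h import *
s=manip.get_state();R=s['tcp_rot'];p=s['eef_pos'];print(s['time'],p,s['gripper_width'],s['force'])
c=cap('wrist');W=pts(c);z=W[...,2];save('w4',c['img'])
m=(z>.085)&(z<.101)&(np.hypot(W[...,0]-.4854,W[...,1]-.1)<.03)
r=cv2.minAreaRect((W[m][:,:2]*1000).astype(np.float32));print(m.sum(),r)
print('tool xy',R.T@(np.r_[np.array(r[0])/1000,p[2]]-p))
E
```

```text
11.55 [0.48614415 0.09992127 0.12847566] 0.032357143157939694 [-0.52265413 -0.33168514 -0.43244269]
1197 ((485.7576904296875, 100.45762634277344), (31.795944213867188, 9.98719596862793), 40.86178970336914)
tool xy [ 5.93216412e-05 -6.58417120e-04 -7.64522315e-08]
```

View pics/w4.png

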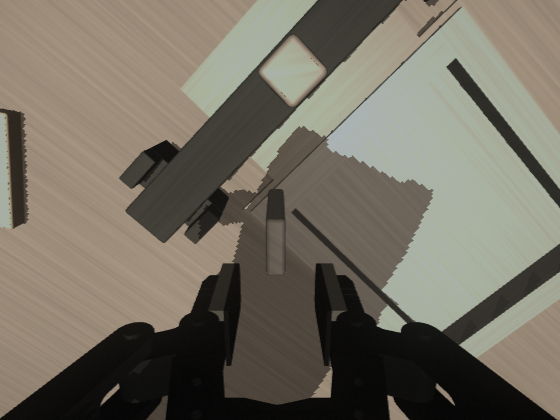

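The tab (276,245) sits centred between the fingers. Descending and gripping.

Call:
play_rows(moves=[[[0,-0.001,0.05],0],[[0,-0.001,0.1],0],[[0,-0.001,0.135],0],[[0,-0.001,0.151],0],[[0,-0.001,0.151],0],[[0,-0.001,0.151],0]])

```text
time: 12.2
eef_pos: [0.4859, 0.1004, 0.0532]
tcp_rot: [[0.756, 0.655, 0.001], [0.655, -0.756, 0.0], [0.001, 0.0, -1.0]]
force: [0.3, -0.1, 0.4]
gripper_width: 0.032
grasp_force: 0.0
```

Call:
play_rows(moves=[[[0,0,0],0],[[0,0,0],0],[[0,0,0],0],[[0,0,0],0],[[0,0,0],0],[[0,0,0],0],[[0,0,0],0]], gripper=-1)

```text
time: 12.9
eef_pos: [0.4859, 0.1004, 0.0532]
tcp_rot: [[0.756, 0.655, 0.001], [0.655, -0.756, 0.0], [0.001, 0.001, -1.0]]
force: [-1.3, -0.6, 9.8]
gripper_width: 0.0096
grasp_force: 58.6
```

Call:
play_rows(moves=[[[0,0.001,-0.008],0],[[0,0.003,-0.016],0],[[0,0.004,-0.024],0],[[0,0.006,-0.032],0],[[0,0.008,-0.04],0],[[-0.001,0.01,-0.05],0],[[-0.001,0.01,-0.05],0]])

```text
time: 13.6
eef_pos: [0.4891, 0.096, 0.0782]
tcp_rot: [[0.756, 0.654, 0.002], [0.654, -0.756, 0.0], [0.002, 0.001, -1.0]]
force: [-0.2, -0.4, -2.3]
gripper_width: 0.0092
grasp_force: 60.1
```

```bash
cat > t.py <<'E'
from h import *
s=manip.get_state();R=s['tcp_rot'];p=s['eef_pos'];print(s['time'],p.round(4),s['gripper_width'],s['grasp_force'],s['force'].round(1),s['torque'].round(2),R[:,2].round(3))
a=np.radians(-4);ex=np.array([np.cos(a),np.sin(a)]);ey=np.array([-np.sin(a),np.cos(a)]);o=np.array([.554,.0105])
for n in('wrist','top'):
    c=cap(n);W=pts(c);D=W[...,:2]-o;X=D@ex;Y=D@ey;z=W[...,2]
    for nm,x,y in(('+x+y',.078,.092),('+x-y',.078,-.092),('-x-y',-.078,-.092),('ctr',0,0),('tong',0,.125),('low-y',-.03,-.103),('bar+',.07,.142),('bar-',-.07,.142)):
        m=(abs(X-x)<.005)&(abs(Y-y)<(.001 if nm=='low-y' else .005))&(z<.4)
        if m.sum()>2: print(n,nm,m.sum(),np.median(z[m]).round(4))
E
python3 t.py
```

```text
13.6 [0.4891 0.096  0.0782] 0.009240918443039276 60.0603461265564 [-0.2 -0.4 -2.3] [0.14 0.12 0.01] [ 0.002  0.    -1.   ]
wrist +x+y 651 0.0337
wrist ctr 324 0.0415
wrist tong 321 0.0932
wrist bar- 454 0.0498
top +x+y 10 0.0633
top +x-y 9 0.0614
top -x-y 10 0.0576
top ctr 8 0.043
top bar+ 8 0.0503
```

The full-depth pinch was too stiff: the tray rose level instead of tilting, and the lower tray stayed down. I'll put it back in the nest and regrip only the top few millimetres of the tab, so the tray can tilt.

Call:
play_rows(moves=[[[0,-0.001,0.008],0],[[0,-0.003,0.016],0],[[0,-0.005,0.024],0],[[0,-0.007,0.032],0],[[0,-0.009,0.04],0],[[0.001,-0.01,0.048],0],[[0.001,-0.01,0.052],0],[[0.001,-0.01,0.054],0],[[0.001,-0.01,0.054],0]])

```text
time: 14.6
eef_pos: [0.4856, 0.1005, 0.0527]
tcp_rot: [[0.756, 0.655, 0.002], [0.655, -0.756, 0.001], [0.002, 0.001, -1.0]]
force: [-13.2, -1.2, 77.7]
gripper_width: 0.0091
grasp_force: 71.8
```

```bash
python3 t.py
```

```text
14.6 [0.4856 0.1005 0.0527] 0.009102614467630932 71.76751971244812 [-13.2  -1.2  77.7] [-0.5   2.77  0.02] [ 0.002  0.001 -1.   ]
wrist +x+y 282 0.0004
wrist ctr 321 0.0168
wrist tong 247 0.0948
wrist bar- 597 0.0498
top +x+y 9 0.0386
top +x-y 8 0.0388
top -x-y 9 0.0391
top ctr 9 0.0195
top bar+ 11 0.0529
```

Call:
play_rows(moves=[[[0,0,-0.003],0],[[0,0,-0.003],0]])

```text
time: 14.9
eef_pos: [0.4856, 0.1004, 0.0528]
tcp_rot: [[0.756, 0.655, 0.001], [0.655, -0.756, 0.0], [0.001, 0.0, -1.0]]
force: [-5.5, -1.0, 36.9]
gripper_width: 0.0098
grasp_force: 66.0
```

Call:
play_rows(moves=[[[0,0,0],0],[[0,0,0],0],[[0,0,0],0],[[0,0,0],0],[[0,0,-0.05],0],[[0,0,-0.1],0],[[0,0,-0.15],0],[[0,0,-0.15],0],[[0,0,-0.15],0]], gripper=-0.25)

```text
time: 15.8
eef_pos: [0.4856, 0.1004, 0.1268]
tcp_rot: [[0.756, 0.655, 0.0], [0.655, -0.756, 0.0], [0.0, 0.0, -1.0]]
force: [0.2, -0.4, 1.0]
gripper_width: 0.0322
grasp_force: 0.0
```

```bash
python3 t.py; python3 - <<'E'
from h import *
a=dict(np.load('wrist.npz'));b=dict(np.load('top.npz'))
save('v5',np.hstack([a['img'],cv2.resize(b['img'][140:260,215:335],(420,420))])[:,::1])
W=pts(a);z=W[...,2];s=manip.get_state();R=s['tcp_rot'];p=s['eef_pos']
m=(z>.085)&(z<.101)&(np.hypot(W[...,0]-.4854,W[...,1]-.1)<.03)
r=cv2.minAreaRect((W[m][:,:2]*1000).astype(np.float32));print(r,np.percentile(z[m],[50,90]),(R.T@(np.r_[np.array(r[0])/1000,p[2]]-p)).round(4))
E
python3 -c "
import cv2;i=cv2.imread('pics/v5.png');cv2.imwrite('pics/v5.png',cv2.resize(i,(796,341)))"
```

```text
15.8 [0.4856 0.1004 0.1268] 0.03222202508709306 0.0 [ 0.2 -0.4  1. ] [-0.03  0.    0.06] [ 0.  0. -1.]
wrist +x+y 463 0.0373
wrist ctr 188 0.0167
wrist tong 180 0.0926
wrist low-y 32 0.0379
wrist bar- 288 0.0499
top +x+y 9 0.0402
top +x-y 9 0.0373
top -x-y 10 0.0388
top ctr 7 0.0192
top bar+ 11 0.0517
((485.7931823730469, 99.97770690917969), (31.922590255737305, 9.976210594177246), 40.99101257324219) [0.09556392 0.09643131] [ 0.0003  0.0006 -0.    ]
```

View pics/v5.png

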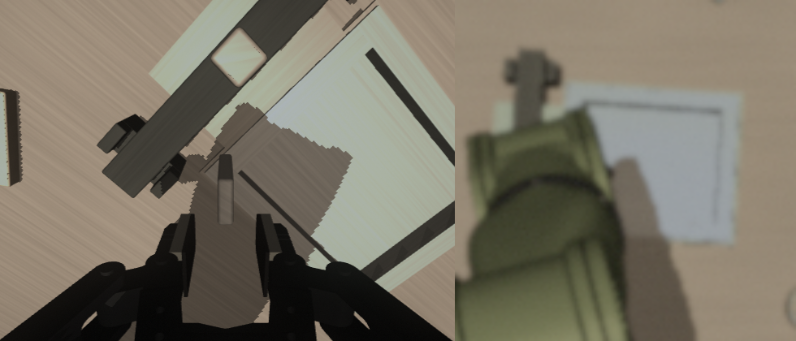

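Both trays are nested again and the bar is in place. The tab is at (226,190) in the combined picture, centred. Regripping the top 8 mm of it.

Call:
play_rows(moves=[[[0,0.001,0.03],0],[[0,0.001,0.06],0],[[0,0.001,0.079],0],[[0,0.001,0.079],0],[[0,0.001,0.079],0]])

```text
time: 16.4
eef_pos: [0.4858, 0.0999, 0.0873]
tcp_rot: [[0.756, 0.655, -0.001], [0.655, -0.756, -0.0], [-0.0, -0.0, -1.0]]
force: [-0.2, 0.1, -0.9]
gripper_width: 0.032
grasp_force: 0.0
```

Call:
play_rows(moves=[[[0,0,0],0],[[0,0,0],0],[[0,0,0],0],[[0,0,0],0],[[0,0,0],0],[[0,0,0],0],[[0,0,0],0]], gripper=-1)

```text
time: 17.1
eef_pos: [0.4861, 0.0999, 0.088]
tcp_rot: [[0.756, 0.655, 0.001], [0.655, -0.756, 0.0], [0.001, 0.0, -1.0]]
force: [-2.0, -0.1, 7.6]
gripper_width: 0.0078
grasp_force: 58.9
```

Call:
play_rows(moves=[[[0,0.001,-0.005],0],[[0,0.003,-0.01],0],[[0,0.004,-0.015],0],[[-0.001,0.005,-0.02],0],[[-0.001,0.006,-0.025],0],[[-0.001,0.006,-0.025],0]])

```text
time: 17.7
eef_pos: [0.4874, 0.0975, 0.1003]
tcp_rot: [[0.756, 0.655, 0.0], [0.655, -0.756, 0.0], [0.0, -0.0, -1.0]]
force: [0.1, 1.1, 0.6]
gripper_width: 0.0078
grasp_force: 60.0
```

```bash
python3 t.py
```

```text
17.7 [0.4874 0.0975 0.1003] 0.0077996144634654655 60.03483586013317 [0.1 1.1 0.6] [0.52 0.32 0.19] [ 0.  0. -1.]
wrist +x+y 624 0.0434
wrist ctr 236 0.0234
wrist tong 247 0.0925
wrist low-y 36 0.0426
wrist bar- 366 0.0498
top +x+y 11 0.0438
top +x-y 9 0.0381
top -x-y 10 0.0447
top ctr 9 0.0268
top bar+ 8 0.0522
```

It is tilting properly now: the far corner is still at 38 mm and the side corners are up about 6 mm. Continuing the arc.

Call:
play_rows(moves=[[[0,0.002,-0.006],0],[[0,0.004,-0.012],0],[[0,0.006,-0.019],0],[[-0.001,0.008,-0.026],0],[[-0.001,0.011,-0.034],0],[[-0.001,0.014,-0.042],0],[[-0.001,0.017,-0.05],0],[[-0.001,0.017,-0.05],0]])

```text
time: 18.6
eef_pos: [0.493, 0.0904, 0.1254]
tcp_rot: [[0.756, 0.654, 0.001], [0.654, -0.756, 0.0], [0.001, 0.0, -1.0]]
force: [0.3, 0.5, -2.3]
gripper_width: 0.008
grasp_force: 59.4
```

```bash
python3 t.py
```

```text
18.6 [0.493  0.0904 0.1254] 0.008045668136429256 59.42359574139118 [ 0.3  0.5 -2.3] [0.15 0.07 0.02] [ 0.001  0.    -1.   ]
wrist +x+y 456 0.0337
wrist ctr 240 0.0515
wrist tong 285 0.0497
wrist low-y 39 0.0711
wrist bar- 287 0.0498
top +x+y 8 0.0718
top +x-y 11 0.0711
top -x-y 12 0.0542
top ctr 9 0.0531
top bar+ 8 0.0521
```

The tray sprang level before 3 cm, because the grip's couple still beat gravity and the last catch. Re-nesting again; then I'll test whether a partial close command gives a lighter grip.

Call:
play_rows(moves=[[[0.001,-0.008,0],0],[[0.002,-0.016,0],0],[[0.002,-0.023,0.005],0],[[0.002,-0.023,0.015],0],[[0.002,-0.023,0.03],0],[[0.002,-0.023,0.045],0],[[0.002,-0.023,0.06],0],[[0.002,-0.023,0.07],0],[[0.002,-0.023,0.075],0],[[0.002,-0.023,0.075],0]])

```text
time: 19.7
eef_pos: [0.4861, 0.1007, 0.088]
tcp_rot: [[0.756, 0.655, 0.001], [0.655, -0.756, 0.001], [0.002, -0.0, -1.0]]
force: [-5.9, 5.2, 28.6]
gripper_width: 0.0079
grasp_force: 63.9
```

```bash
python3 t.py
```

```text
19.7 [0.4861 0.1007 0.088 ] 0.007875326327460437 63.94467853009701 [-5.9  5.2 28.6] [ 1.07  1.03 -0.24] [ 0.001  0.001 -1.   ]
wrist +x+y 770 0.0346
wrist ctr 259 0.0226
wrist tong 205 0.0941
wrist low-y 39 0.045
wrist bar- 407 0.0498
top +x+y 11 0.0447
top +x-y 10 0.0518
top -x-y 10 0.0439
top ctr 9 0.0254
top bar+ 11 0.0504
```

Call:
play_rows(moves=[[[0,0,0],0],[[0,0,0],0],[[0,0,0],0],[[0,0,0],0],[[0,0,-0.04],0],[[0,0,-0.08],0],[[0,0,-0.08],0]], gripper=-0.25)

```text
time: 20.5
eef_pos: [0.4867, 0.1, 0.129]
tcp_rot: [[0.756, 0.655, 0.003], [0.655, -0.756, 0.001], [0.003, 0.001, -1.0]]
force: [0.9, 0.5, -0.1]
gripper_width: 0.032
grasp_force: 0.0
```

```bash
python3 t.py;  python3 - <<'E'
from h import *
a=dict(np.load('wrist.npz'))
W=pts(a);z=W[...,2];s=manip.get_state();R=s['tcp_rot'];p=s['eef_pos']
m=(z>.085)&(z<.101)&(np.hypot(W[...,0]-.4854,W[...,1]-.1)<.03)
r=cv2.minAreaRect((W[m][:,:2]*1000).astype(np.float32));print(r,np.percentile(z[m],[50,90]),(R.T@(np.r_[np.array(r[0])/1000,p[2]]-p)).round(4))
E
```

```text
20.5 [0.4867 0.1    0.129 ] 0.032016004074987926 0.0 [ 0.9  0.5 -0.1] [-0.01  0.    0.01] [ 0.003  0.001 -1.   ]
wrist +x+y 571 0.0342
wrist ctr 191 0.0231
wrist tong 179 0.0925
wrist low-y 23 0.0419
wrist bar- 282 0.0498
top +x+y 9 0.0501
top +x-y 9 0.0519
top -x-y 9 0.039
top ctr 9 0.0247
top low-y 3 0.0467
top bar+ 10 0.0512
((482.89349365234375, 97.29930114746094), (32.82472610473633, 10.257508277893066), 40.438438415527344) [0.09612194 0.09726514] [-0.004 -0.    -0.   ]
```

Call:
play_rows(moves=[[[0,0,-0.05],0],[[0.02,0.08,-0.05],0],[[0.04,0.17,-0.05],0],[[0.06,0.26,-0.03],0],[[0.085,0.339,0.02],0],[[0.085,0.339,0.08],0],[[0.085,0.339,0.12],0],[[0.085,0.339,0.145],0],[[0.085,0.339,0.16],0],[[0.085,0.339,0.17],0],[[0.085,0.339,0.178],0],[[0.085,0.339,0.181],0]], gripper=-1)

```text
time: 21.8
eef_pos: [0.6293, -0.0003, 0.038]
tcp_rot: [[0.756, 0.655, 0.001], [0.655, -0.756, 0.0], [0.001, 0.001, -1.0]]
force: [-9.6, -0.9, 32.2]
gripper_width: -0.0002
grasp_force: 15.9
```

```bash
python3 t.py
```

```text
21.8 [ 6.293e-01 -3.000e-04  3.800e-02] -0.00020452448291144302 15.912367404671386 [-9.6 -0.9 32.2] [-0.01  2.09 -0.03] [ 0.001  0.    -1.   ]
wrist +x+y 641 0.0368
wrist +x-y 89 0.0378
wrist bar+ 65 0.0059
top +x+y 7 0.0382
top tong 12 0.0357
top bar+ 11 0.0515
top bar- 10 0.0517
```

Call:
play_rows(moves=[[[0,0,-0.06],0],[[0,0,-0.14],0],[[-0.02,-0.08,-0.22],0],[[-0.04,-0.17,-0.23],0],[[-0.06,-0.26,-0.23],0],[[-0.085,-0.339,-0.21],0],[[-0.085,-0.339,-0.181],0],[[-0.085,-0.339,-0.181],0],[[-0.085,-0.339,-0.181],0]], gripper=-0.25)

```text
time: 22.8
eef_pos: [0.4866, 0.0996, 0.1279]
tcp_rot: [[0.756, 0.654, 0.001], [0.654, -0.756, 0.0], [0.001, 0.001, -1.0]]
force: [0.1, 0.1, 0.8]
gripper_width: 0.0318
grasp_force: 0.0
```

```bash
python3 t.py;  cat > tab.py <<'E'
from h import *
a=dict(np.load('wrist.npz'))
W=pts(a);z=W[...,2];s=manip.get_state();R=s['tcp_rot'];p=s['eef_pos']
m=(z>.085)&(z<.101)&(np.hypot(W[...,0]-.4854,W[...,1]-.1)<.03)
r=cv2.minAreaRect((W[m][:,:2]*1000).astype(np.float32));print(r,np.percentile(z[m],[50,90]),(R.T@(np.r_[np.array(r[0])/1000,p[2]]-p)).round(4))
E
python3 tab.py
```

```text
22.8 [0.4866 0.0996 0.1279] 0.031769718720468604 0.0 [0.1 0.1 0.8] [ 0.01 -0.04 -0.05] [ 0.001  0.    -1.   ]
wrist +x+y 482 0.0341
wrist ctr 185 0.0167
wrist tong 180 0.0499
wrist low-y 33 0.0378
wrist bar- 285 0.0498
top +x+y 7 0.04
top +x-y 10 0.0387
top -x-y 10 0.0373
top ctr 9 0.0195
top low-y 3 0.0397
top bar+ 10 0.0512
((486.9167785644531, 97.24807739257812), (31.890522003173828, 9.88933277130127), 40.861087799072266) [0.09553624 0.09645997] [-0.0013  0.0019 -0.    ]
```

Call:
play_rows(moves=[[[-0.003,0.004,0.04],0],[[-0.003,0.004,0.07],0],[[-0.003,0.004,0.079],0],[[-0.003,0.004,0.079],0]])

```text
time: 23.3
eef_pos: [0.4862, 0.0972, 0.0878]
tcp_rot: [[0.756, 0.654, -0.0], [0.654, -0.756, 0.0], [-0.0, -0.0, -1.0]]
force: [0.5, 0.1, 0.5]
gripper_width: 0.032
grasp_force: 0.0
```

Call:
play_rows(moves=[[[0,0,0],0],[[0,0,0],0],[[0,0,0],0],[[0,0,0],0],[[0,0,0],0],[[0,0,0],0]], gripper=-0.8)

```text
time: 23.9
eef_pos: [0.4864, 0.0974, 0.0886]
tcp_rot: [[0.756, 0.654, 0.001], [0.654, -0.756, 0.0], [0.001, 0.001, -1.0]]
force: [-1.2, -0.0, 5.9]
gripper_width: 0.0085
grasp_force: 25.4
```

A partial close gives a light 25 N grip. Peeling with that, in steps, and trimming the opening as the tab tilts.

Call:
play_rows(moves=[[[0,0.001,-0.005],0],[[0,0.003,-0.01],0],[[0,0.004,-0.015],0],[[-0.001,0.005,-0.02],0],[[-0.001,0.006,-0.025],0],[[-0.001,0.006,-0.025],0]], gripper=-0.795)

```text
time: 24.5
eef_pos: [0.4878, 0.0949, 0.1008]
tcp_rot: [[0.756, 0.655, 0.001], [0.655, -0.756, 0.0], [0.001, 0.0, -1.0]]
force: [1.8, 0.1, 0.9]
gripper_width: 0.0091
grasp_force: 25.7
```

```bash
python3 t.py | grep -v bar
```

```text
24.5 [0.4878 0.0949 0.1008] 0.0091450094326754 25.6632164795883 [1.8 0.1 0.9] [ 0.03 -0.17  0.15] [ 0.001  0.    -1.   ]
wrist +x+y 580 0.0381
wrist ctr 228 0.0231
wrist tong 289 0.0499
wrist low-y 43 0.0459
top +x+y 9 0.0425
top +x-y 9 0.0417
top -x-y 9 0.0519
top ctr 9 0.0246
top low-y 4 0.0459
```

Call:
play_rows(moves=[[[0,0.001,-0.004],0],[[0,0.003,-0.008],0],[[0,0.004,-0.012],0],[[0,0.006,-0.016],0],[[0,0.007,-0.02],0],[[0,0.009,-0.025],0],[[0,0.009,-0.025],0]], gripper=-0.785)

```text
time: 25.3
eef_pos: [0.4906, 0.0913, 0.1131]
tcp_rot: [[0.756, 0.654, 0.0], [0.654, -0.756, 0.0], [0.0, -0.0, -1.0]]
force: [-2.6, 0.5, -0.4]
gripper_width: 0.0091
grasp_force: 23.3
```

```bash
python3 t.py | grep -v bar
```

```text
25.3 [0.4906 0.0913 0.1131] 0.009107133489222296 23.28019202224823 [-2.6  0.5 -0.4] [0.24 0.69 0.01] [ 0.  0. -1.]
wrist +x+y 605 0.034
wrist ctr 222 0.0303
wrist tong 314 0.0499
wrist low-y 28 0.0496
top +x+y 9 0.0485
top +x-y 9 0.0398
top -x-y 9 0.0568
top ctr 9 0.0314
```

Far corner is still down (40 mm) with the tab up 25 mm. Continuing to about 45 mm.

Call:
play_rows(moves=[[[0,0.002,-0.004],0],[[0,0.003,-0.008],0],[[0,0.005,-0.012],0],[[0,0.006,-0.016],0],[[0,0.008,-0.02],0],[[0,0.009,-0.024],0],[[0,0.009,-0.024],0]], gripper=-0.78)

```text
time: 26.1
eef_pos: [0.4937, 0.088, 0.1251]
tcp_rot: [[0.756, 0.655, 0.0], [0.655, -0.756, 0.0], [0.0, 0.0, -1.0]]
force: [-0.5, 0.7, -1.9]
gripper_width: 0.0096
grasp_force: 21.0
```

```bash
python3 t.py | grep -v bar
```

```text
26.1 [0.4937 0.088  0.1251] 0.009629074814261118 20.97133625827155 [-0.5  0.7 -1.9] [ 0.17  0.25 -0.04] [ 0.  0. -1.]
wrist +x+y 511 0.0338
wrist ctr 212 0.039
wrist tong 321 0.0496
wrist low-y 32 0.0558
top +x+y 8 0.0596
top +x-y 8 0.0449
top -x-y 10 0.0633
top ctr 9 0.0405
top low-y 3 0.0568
```

Call:
play_rows(moves=[[[0,0,0],0],[[0,0,0],0],[[0,0,0],0]], gripper=-0.772)

```text
time: 26.5
eef_pos: [0.4935, 0.0881, 0.1248]
tcp_rot: [[0.756, 0.655, -0.0], [0.655, -0.756, 0.0], [0.0, -0.0, -1.0]]
force: [-0.3, -0.1, -1.8]
gripper_width: 0.0102
grasp_force: 14.8
```

```bash
python3 t.py | grep -v bar
```

```text
26.5 [0.4935 0.0881 0.1248] 0.010176557753043394 14.819451465737075 [-0.3 -0.1 -1.8] [ 0.23  0.23 -0.04] [-0.  0. -1.]
wrist +x+y 500 0.0338
wrist ctr 209 0.0391
wrist tong 320 0.0497
wrist low-y 30 0.056
top +x+y 9 0.0582
top +x-y 10 0.0473
top -x-y 9 0.0618
top ctr 8 0.0397
top low-y 3 0.0567
```

Call:
play_rows(moves=[[[0,0,0],0],[[0,0,0],0],[[0,0,0],0]], gripper=-0.764)

```text
time: 26.9
eef_pos: [0.4936, 0.088, 0.1248]
tcp_rot: [[0.756, 0.655, 0.0], [0.655, -0.756, 0.0], [0.0, -0.0, -1.0]]
force: [0.2, -0.3, -1.9]
gripper_width: 0.0102
grasp_force: 10.2
```

```bash
python3 t.py | grep -v bar
```

```text
26.9 [0.4936 0.088  0.1248] 0.010230198007883332 10.169993363670073 [ 0.2 -0.3 -1.9] [ 0.04  0.04 -0.06] [ 0.  0. -1.]
wrist +x+y 528 0.034
wrist ctr 205 0.0366
wrist tong 319 0.0498
wrist low-y 33 0.0524
top +x+y 10 0.0538
top +x-y 9 0.0423
top -x-y 8 0.0591
top ctr 9 0.0369
top low-y 4 0.0529
```

Far corner is back down (42 mm at the sample point) with the tab side up about 35 mm. A bit more lift.

Call:
play_rows(moves=[[[0,0.001,-0.004],0],[[0,0.003,-0.008],0],[[0,0.005,-0.012],0],[[0,0.006,-0.016],0],[[0,0.006,-0.016],0]])

```text
time: 27.5
eef_pos: [0.4956, 0.0857, 0.1331]
tcp_rot: [[0.756, 0.655, 0.0], [0.655, -0.756, 0.0], [0.0, 0.0, -1.0]]
force: [-0.6, -0.3, -2.8]
gripper_width: 0.0103
grasp_force: 12.7
```

```bash
python3 t.py | grep -v bar; python3 tab.py
```

```text
27.5 [0.4956 0.0857 0.1331] 0.010344354942942804 12.719146627059672 [-0.6 -0.3 -2.8] [ 0.11  0.09 -0.06] [ 0.  0. -1.]
wrist +x+y 475 0.034
wrist ctr 197 0.0415
wrist tong 326 0.0498
wrist low-y 29 0.0554
top +x+y 8 0.0584
top +x-y 8 0.0421
top -x-y 10 0.0649
top ctr 9 0.0438
top low-y 3 0.0583
((488.1148986816406, 99.29024505615234), (30.929258346557617, 16.24247932434082), 18.333158493041992) [0.09187176 0.09852763] [ 0.0033 -0.015   0.    ]
```

Peeled: the tab corner is up about 45 mm with the far corner still in the nest. Tightening the grip to level the tray, then raising.

Call:
play_rows(moves=[[[0,0,0],0],[[0,0,0],0],[[0,0,0],0],[[0,0,0],0],[[0,0,0],0],[[0,0,-0.01],0],[[0,0,-0.03],0],[[0,0,-0.05],0],[[0,0,-0.08],0],[[0,0,-0.11],0],[[0,0,-0.13],0],[[0,0,-0.14],0],[[0,0,-0.14],0]], gripper=-1)

```text
time: 28.9
eef_pos: [0.4956, 0.0858, 0.2034]
tcp_rot: [[0.756, 0.655, 0.001], [0.655, -0.756, 0.0], [0.001, 0.0, -1.0]]
force: [-0.1, 0.9, -2.7]
gripper_width: 0.0077
grasp_force: 58.6
```

```bash
python3 t.py | grep -v wrist; python3 - <<'E'
from h import *
c=dict(np.load('top.npz'));W=pts(c)
a=np.radians(-4);ex=np.array([np.cos(a),np.sin(a)]);ey=np.array([-np.sin(a),np.cos(a)]);o=np.array([.564,-.005])
D=W[...,:2]-o;X=D@ex;Y=D@ey;z=W[...,2]
m=(abs(X)<.06)&(abs(Y)<.075)&(z>.09)&(z<.16)
P=np.c_[X[m],Y[m],np.ones(m.sum())];k,*_=np.linalg.lstsq(P,z[m],rcond=None);r=z[m]-P@k;g=abs(r)<.006
k,*_=np.linalg.lstsq(P[g],z[m][g],rcond=None);print('floor plane',m.sum(),g.sum(),k)
save('v6',c['img'][120:270,180:380].repeat(3,0).repeat(3,1))
s=cap('side');save('s6',s['img'])
E
```

```text
28.9 [0.4956 0.0858 0.2034] 0.007700639835177017 58.6276223952882 [-0.1  0.9 -2.7] [0.11 0.16 0.  ] [ 0.001  0.    -1.   ]
top +x+y 6 0.1348
top +x-y 9 0.1181
top -x-y 18 0.1335
top ctr 9 0.1144
top low-y 3 0.1302
top bar+ 9 0.0518
floor plane 1440 1264 [-0.11386821  0.10158038  0.11194761]
```

View pics/s6.png

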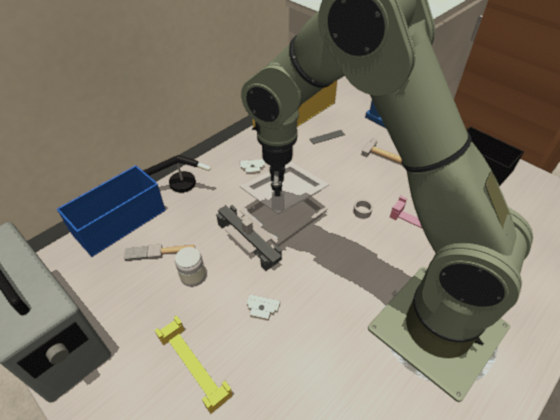

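The side view shows the tray at (285,190), clear of the nest but still tilted 0.15 rad. The bar (248,235) and lower tray are in place. I'll set it flat on the free bench to its right, then regrip at full depth.

Call:
play_rows(moves=[[[-0.03,0.035,0],0],[[-0.08,0.09,0],0],[[-0.14,0.16,0],0],[[-0.2,0.23,0],0],[[-0.25,0.29,0.02],0],[[-0.28,0.325,0.06],0],[[-0.295,0.34,0.11],0],[[-0.295,0.34,0.155],0],[[-0.295,0.34,0.18],0],[[-0.295,0.337,0.195],0],[[-0.295,0.333,0.21],0],[[-0.295,0.328,0.225],0],[[-0.295,0.323,0.24],0],[[-0.295,0.319,0.25],0],[[-0.295,0.319,0.25],0]])

```text
time: 30.55
eef_pos: [0.4882, -0.1312, 0.0774]
tcp_rot: [[0.756, 0.655, -0.0], [0.655, -0.756, 0.0], [-0.0, -0.0, -1.0]]
force: [-1.4, -0.6, 1.4]
gripper_width: 0.0074
grasp_force: 59.7
```

```bash
cat > pl.py <<'E'
from h import *
import sys
z0,z1,ox,oy=map(float,sys.argv[1:])
s=manip.get_state();print(s['time'],s['eef_pos'].round(4),s['force'].round(1),s['gripper_width'],s['grasp_force'])
c=cap('top');W=pts(c);D=W[...,:2]-np.array([ox,oy]);z=W[...,2]
m=(abs(D[...,0])<.055)&(abs(D[...,1])<.07)&(z>z0)&(z<z1)
P=np.c_[D[m],np.ones(m.sum())];g=np.ones(len(P),bool)
for _ in range(4):
    k,*_r=np.linalg.lstsq(P[g],z[m][g],rcond=None);g=abs(z[m]-P@k)<.008
print('plane',g.sum(),k.round(4))
E
python3 pl.py -.01 .05 .56 -.235; python3 - <<'E'
from h import *
c=cap('wrist');W=pts(c);z=W[...,2];s=manip.get_state();p=s['eef_pos'];R=s['tcp_rot']
m=(z>.06)&(z<.11)&(np.hypot(*(W[...,:2]-p[:2]).transpose(2,0,1))<.04);L=(W[m]-p)@R
print(m.sum(),np.percentile(L,[2,50,98],axis=0).round(4).tolist(),np.percentile(z[m],[50,98]))
E
```

```text
30.55 [ 0.4882 -0.1312  0.0774] [-1.4 -0.6  1.4] 0.007359447406324807 59.67701017856598
plane 469 [-0.0144  0.0026  0.0047]
4524 [[-0.013, -0.016, -0.0309], [0.0074, 0.0001, -0.0108], [0.0154, 0.0167, 0.0125]] [0.08876771 0.10886792]
```

Call:
play_rows(moves=[[[0,0,0.003],0],[[0,0,0.003],0],[[0,0,0.003],0],[[0,0,-0.03],0],[[0,0,-0.08],0],[[0,0,-0.08],0],[[0,0,-0.08],0]], gripper=-0.25)

```text
time: 31.35
eef_pos: [0.4886, -0.1314, 0.118]
tcp_rot: [[0.756, 0.655, 0.001], [0.655, -0.756, -0.0], [0.001, 0.001, -1.0]]
force: [-1.3, 0.1, -0.3]
gripper_width: 0.0318
grasp_force: 0.0
```

```bash
python3 pl.py -.01 .05 .56 -.235; python3 - <<'E'
from h import *
c=cap('wrist');save('w7',c['img']);W=pts(c);z=W[...,2];s=manip.get_state();p=s['eef_pos'];R=s['tcp_rot']
m=(z>.07)&(z<.09)&(np.hypot(*(W[...,:2]-p[:2]).transpose(2,0,1))<.035)
r=cv2.minAreaRect((W[m][:,:2]*1000).astype(np.float32));print(m.sum(),r,np.median(z[m]),(R.T@(np.r_[np.array(r[0])/1000,p[2]]-p)).round(4))
E
```

```text
31.35 [ 0.4886 -0.1314  0.118 ] [-1.3  0.1 -0.3] 0.0317963000166529 0.0
plane 304 [0.0012 0.0194 0.005 ]
1171 ((487.6405029296875, -131.666748046875), (32.06840896606445, 9.980433464050293), 40.837669372558594) 0.08153716881310687 [-0.0006 -0.0001  0.    ]
```

Tray lies flat, tab top at 81.5 mm and centred. Full-depth grip and lift.

Call:
play_rows(moves=[[[-0.001,0,0.05],0],[[-0.001,0,0.1],0],[[-0.001,0,0.14],0],[[-0.001,0,0.156],0],[[-0.001,0,0.156],0]])

```text
time: 31.95
eef_pos: [0.4875, -0.1315, 0.0389]
tcp_rot: [[0.756, 0.655, -0.002], [0.655, -0.756, 0.001], [-0.001, -0.002, -1.0]]
force: [-1.0, 0.3, 0.3]
gripper_width: 0.0319
grasp_force: 0.0
```

Call:
play_rows(moves=[[[0,0,0],0],[[0,0,0],0],[[0,0,0],0],[[0,0,0],0],[[0,0,0],0],[[0,0,0],0],[[0,0,0],0],[[0,0,-0.01],0],[[0,0,-0.03],0],[[0,0,-0.06],0],[[0,0,-0.1],0],[[0,0,-0.15],0],[[0,0,-0.2],0],[[0,0,-0.25],0],[[0,0,-0.3],0],[[0,0,-0.335],0],[[0,0,-0.355],0],[[0,0,-0.364],0],[[0,0,-0.364],0],[[0,0,-0.364],0]], gripper=-1)

```text
time: 33.95
eef_pos: [0.4877, -0.1316, 0.2212]
tcp_rot: [[0.756, 0.655, -0.001], [0.655, -0.756, 0.0], [-0.001, -0.001, -1.0]]
force: [0.3, -0.3, -2.7]
gripper_width: 0.0095
grasp_force: 58.4
```

```bash
python3 pl.py .14 .24 .56 -.235; python3 - <<'E'
from h import *
c=dict(np.load('top.npz'));W=pts(c);z=W[...,2]
a=np.radians(-4);ex=np.array([np.cos(a),np.sin(a)]);ey=np.array([-np.sin(a),np.cos(a)]);D=W[...,:2]-np.array([.5535,.006]);X=D@ex;Y=D@ey
for x,y in((.08,.09),(.08,-.09),(-.08,-.09),(-.08,.09),(0,.125),(.07,.145),(-.07,.145)):
    m=(abs(X-x)<.006)&(abs(Y-y)<.006);print(x,y,m.sum(),np.nanmedian(z[m]).round(4) if m.sum() else '')
img=c['img'];save('v8',cv2.resize(img[110:280,150:450],None,fx=2.6,fy=2.6))
E
```

```text
33.95 [ 0.4877 -0.1316  0.2212] [ 0.3 -0.3 -2.7] 0.009450327391358771 58.42343509197235
plane 565 [-0.0123  0.009   0.1843]
0.08 0.09 16 0.0341
0.08 -0.09 12 0.0327
-0.08 -0.09 56 0.6168
-0.08 0.09 15 0.0363
0 0.125 13 0.0357
0.07 0.145 13 0.0515
-0.07 0.145 12 0.0509
```

View pics/v8.png

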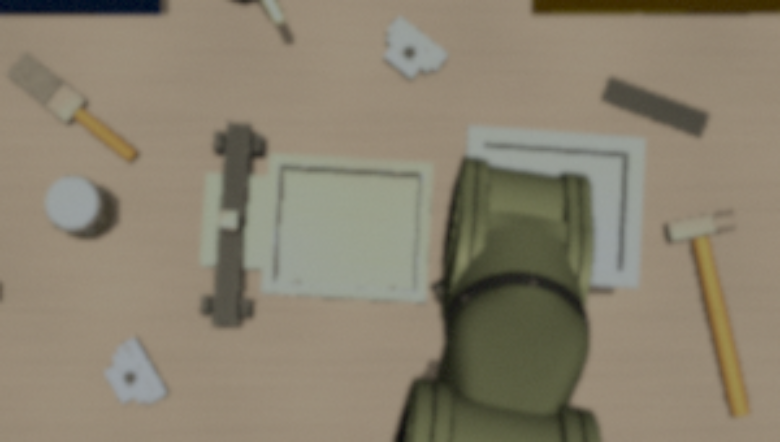

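The picture shows the bar across both posts (235,225), the lower tray flat under it at (350,228), and the upper tray held level to within about 0.015 rad at (560,205). The bystanders have not moved. Handing in.

```bash
python3 -c "
from station import manip
print(manip.close_job())"
```

```text
the job is handed in; nothing more can be done
None
```

The job is handed in at 34 s: the bar lies in both notches, the lower tray is flat under it, and the upper tray is held still and level at about 20 cm, but the peel took three tries. On the first two the tray sprang up level and I re-nested it; the third lifted the tab corner about 45 mm with the far corner still in the nest. I then set the tray on the bench for a firmer grip before the final lift.

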